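# Load the dog gear into the pawl-gated holding rail

## Task

Pick up the small dark toothed gear, lay it flat in the flared mouth of the holding rail, and push it from behind along the rail, past the two sprung brass pawls and against the sprung bumper, until both pawls have snapped shut behind it. Then press it firmly home on the bumper's stop with about 15 newtons, never more than 25, and let go: it must stay trapped. Leave the other parts on the table where they are.

Things in the scene. Friction and masses are not known exactly. Their poses are not given: they have to be found in the camera images.
- dog_gear: the part to load: small dark steel dog gear, a toothed ring 53 mm across the teeth (treat its outside as a plain cylinder of 52 mm) and 21 mm tall, 0.15 to 0.3 kg, lying flat on the table. Origin: centre of its underside; z up along its axis. Grasp it across the teeth from above. It starts beside the bronze cap; either may be the nearer one to the robot.
- rail: holding rail fixed to the table: grey base plate 235 x 112 x 4 mm (x -105 to +130 mm), two steel guide walls 4 mm thick, tops at z = 10 mm. Origin on the table, in its middle line; +x is the loading direction, y across, z up. The gear slides easily on the base's top, z = 4 mm. At its far end a green gate head. In the gate push the gear from behind, never gripping it, and never with more than 25 N; press it home with about 15 N.
- rail_mouth (a point): a point in the rail at x = -68 mm, y = 0, z = 4 mm (axes as the rail's): where the gear's underside centre is best laid. The lane flares here: 55 mm wide between the walls from x = -45 mm onward, 67 mm at the open end x = -101 mm
- pawls_middle (a point): rail x = 15 mm, y = 0, z = 4 mm. The gate head (pawls, bumper, bridge) is clamped with the pawls' shut tips within +-16 mm of this point along x; where is not measured and must be felt or seen. Pawl tips stand 18 mm either side of the middle line, at z = 10 to 17 mm. They meet the gear when its centre is 19 mm before them and take about 3 N of push to part
- bumper_middle (a point): rail x = 52 mm, y = 0, z = 14 mm: rubber bumper face, relaxed, with the gate at its middle setting (it shifts with the pawls, 37 mm beyond their tips). Face 30 mm wide, z 7 to 22 mm. Sprung, 10.5 mm travel: 3 N at first touch, 7 N at the end, where it is solid. The pawls drop behind the gear 8.5 mm into the travel; let go earlier, the gear is pushed back and not held
- bridge_middle (a point): rail x = 43 mm, y = 0, z = 28 mm: lower near edge of the green bridge over the lane, with the gate at its middle setting; it reaches 44 mm onward, top z = 35 mm, and covers the leading part of the trapped gear, so push from behind: on the middle of the gear's trailing side, above z = 12 mm, with something under 35 mm wide, so that the pawls can close beside it
- pawl_left (a joint): angle of the brass pawl on the rail's +y side, rad: 0 = shut (across the lane), growing as the gear pushes it open, about 0.45 while the widest part of the gear passes; the spring shuts it
- pawl_right (a joint): the same for the pawl on the rail's -y side
- bronze_cap: bystander: round bronze filler cap, 70 mm across, 19 mm tall; origin under its centre
- hub_disc: bystander: dark flanged disc with a ring of holes, 84 mm across, 20 mm tall; origin under its centre
- castle_nut: bystander: steel castle nut, 24 x 27 x 12 mm; origin under its centre
- baulk_ring: bystander: thin brass ring with lugs, 60 mm across, 8 mm tall; origin under its centre
- spanner: bystander: steel spanner, 174 mm long, lying flat; origin under its middle
There are look-alikes about, which are no part of the job. What is shaped like the dog_gear but orange or purple is not meant.

How it is judged (in metres and radians):
On the way, in this order (a step that is already met when the one before it is completed fails the run):
1. the gear lies flat in the mouth of the rail, in front of the shut pawls (y of dog_gear in the frame of rail between -0.008 and 0.008 m and z of dog_gear in the frame of rail between 0.001 and 0.007 m and angle between dog_gear's own z axis and vertical below 0.12 rad and x of dog_gear in the frame of rail between -0.105 and -0.02 m and value of joint each of pawl_left, pawl_right below 0.08 rad), for 0.2 s.
2. the gear, flat in the lane, is pushing both pawls open (y of dog_gear in the frame of rail between -0.008 and 0.008 m and z of dog_gear in the frame of rail between 0.001 and 0.007 m and angle between dog_gear's own z axis and vertical below 0.12 rad and x of dog_gear in the frame of rail above -0.03 m and value of joint each of pawl_left, pawl_right above 0.2 rad), for 0.04 s.
3. with both pawls shut behind it, the gear is pressed home on the bumper's stop with at least 10 N (y of dog_gear in the frame of rail between -0.008 and 0.008 m and z of dog_gear in the frame of rail between 0.001 and 0.007 m and angle between dog_gear's own z axis and vertical below 0.12 rad and x of dog_gear in the frame of rail above 0.015 m and value of joint each of pawl_left, pawl_right below 0.07 rad and contact force between dog_gear and the fingers above 10 N), for 0.05 s.
At the end, for the whole second after the job is handed in: the gear lies flat on the rail (within 3 mm in height and 8 mm of the middle line), beyond the gate's pawls (centre 15 to 55 mm along the rail's x), let go and at rest (under 10 mm/s), with both pawls shut behind it (under 0.07 rad) (y of dog_gear in the frame of rail between -0.008 and 0.008 m and z of dog_gear in the frame of rail between 0.001 and 0.007 m and angle between dog_gear's own z axis and vertical below 0.12 rad and x of dog_gear in the frame of rail between 0.015 and 0.055 m and value of joint each of pawl_left, pawl_right below 0.07 rad and linear speed of dog_gear below 0.01 m/s and contact force between dog_gear and the fingers below 0.1 N); the robot touches nothing.
It fails at once if in the gate (its centre beyond x = -30 mm of the rail) the gear is pushed or squeezed by the fingers with more than 25 N (x of dog_gear in the frame of rail above -0.03 m and z of dog_gear in the frame of rail below 0.03 m and y of dog_gear in the frame of rail between -0.03 and 0.03 m and contact force between dog_gear and the fingers above 25 N).
It fails at once if a bystander is moved by more than 20 mm (distance of any of bronze_cap, hub_disc, castle_nut, baulk_ring, spanner from where it was at the start of the episode above 0.02 m).
It also fails if it takes over 58 s, if anything falls off the work surface, if the arm or the gripper's body presses on something with over 40 N, if the wrist force passes 120 N, or if a joint passes its speed limit or range.

## Robot

A 6-joint arm with a two-finger parallel gripper is mounted at the origin on a cart in front of the work surface, level with it; the furniture and walls round the work are solid. World frame = base frame: x ahead of the robot, y to its left, z up, the work surface at z = 0. Lengths are in mm, angles in degrees, forces in N, time in s.
With the tool pointing down it reaches from about 350 to 850 mm from the base axis. Payload 8.1 kg.
Tool frame: the origin (TCP) lies on the centre line of the jaws, within the pads' length; the fingertips stand 8 mm ahead of it and the grasp point (between the pads) lies 11 mm behind it; x points along the fingers, z is the direction in which the jaws open and shut, and the axes are right-handed (so a half turn about x gives the same grasp; the last joint's range is limited). The gripper opens to 85 mm and grips with 20 to 120 N. Pads are 22 mm wide; open, the fingers measure 114 mm over their backs; the gripper's body (76 mm by 85 mm) begins 54 mm behind the grasp point. The pads swing forward as they close: fully open they stand 13 mm farther back than shut.
Start: joints at [-80.409, 7.471, 85.268, -0, 87.261, -4.893], TCP at [150.09, -580.929, 239.292] pointing down, gripper open.
Joint ranges: [-169.43, 169.43], [-51.17, 129.36], [1.28, 143.12], [-76.62, 256.62], [0, 156.53], [-152.29, 152.29]. Speed limits (degrees/s): [136.94, 136.94, 159.86, 180, 180, 180].

## Interface

Orientations are given as [roll, pitch, yaw] about the fixed x, y, z axes, in that order (R = Rz(yaw) Ry(pitch) Rx(roll)).
In Python, from bench import r, vision, order gives the robot as it stands. The module is installed in compiled form; this text tells all that it offers.
- The arm moves only by the shell command python3 -m jog 'ROWS' [FORCE]. ROWS is JSON, a list of rows, each a list of 3 entries, a list of its own where there are three numbers: the shift along the world's x, y, z in m, then the turn, a rotation vector about the world's x, y, z in rad, then the opening, from -1 (shut) to 1 (fully open). A call has 1 to 5 rows; each row is the pose to reach, as a shift and turn from the pose commanded when the call began; what a row does not reach only later rows make up. A row lasts 1/12 s, in which the tool goes at most 41.7 mm and 7.16 degrees, less where a joint would pass 70% of its speed; a pose out of reach is approached as far as the arm can. A call with a gripper value outside its range is refused whole. The fingers move at their own pace and stop on an object; FORCE is the grip in N (left out, the last holds). Time passes only in rows, so rows that repeat a pose let the fingers close. It gives the time, the measured TCP pose, the force and the opening at its end, in the units of the state.
- r.sense(): the state, without advancing time (a new reading comes with each control period).
- vision.snapshot(name): name is "scene" or "top" or "wrist"; returns the picture (384x512x3 uint8, red, green, blue); there is no depth.
- vision.camera_model(name): a dict with "fov_y" (degrees; the focal length in pixels is half the picture's height over the tangent of half this angle, whatever the lens; pixels are square), "cx", "cy" (the principal point, pixels), "world_to_cam" (4x4, takes a point from world to camera coordinates). Camera axes: x right, y down, z forward; pixel columns grow to the right and rows downward; lengths in mm; the calibration is good to about 2 mm. A picture is of the moment at which its call begins: read the wrist's pose just before it. camera_model takes no time and is no camera call; for the wrist camera it gives the pose at the moment of the call.
- order.hand_in(): hands the job in, once; it reports no verdict.
The state is a dict: "time": time; "joint_pos": joint angles; "qd": joint speeds; "joint_efforts": joint torques, N m; "tool_pos": TCP position; "tcp_rot": TCP orientation; "ft_force": force on the tool from outside, world axes, zero at the start; "wrist_torque": the same for the moment, N m; "finger_gap": finger opening in mm.
Only numpy, scipy, OpenCV 4.12 (cv2) and the standard library are available. Lean on these libraries where they do the work, as an engineer would, in place of code of your own. Each camera call takes 0.05 s, during which the arm holds its last target.

## Working session

There is one attempt and no reset: what is moved stays moved. The work goes in short steps, Python scripts to look and compute and a shell command to move; the robot and the scene stay as the last step left them, time stands still between calls to the robot, and variables do not carry over. Pictures are saved under pics/ and viewed, and the job is handed in when it is done.

```bash
mkdir -p pics; cat > h.py <<'E'
import numpy as np, cv2
from bench import r, vision, order
def snap(n,f):
    m=vision.camera_model(n); im=vision.snapshot(n); cv2.imwrite('pics/'+f,im[:,:,::-1]); return im,m
def f_(m): return 192/np.tan(np.radians(m['fov_y'])/2)
def ray(m,u,v,z):
    T=np.array(m['world_to_cam']);R=T[:3,:3];c=-R.T@T[:3,3];f=f_(m)
    d=R.T@np.array([(u-m['cx'])/f,(v-m['cy'])/f,1]);return c+d*(z-c[2])/d[2]
def proj(m,p):
    T=np.array(m['world_to_cam']);q=T[:3,:3]@np.array(p)+T[:3,3];f=f_(m);return m['cx']+f*q[0]/q[2],m['cy']+f*q[1]/q[2]
E
python3 - <<'E'
from h import *
s=r.sense();print({k:np.round(s[k],2) for k in s})
for n in ['scene','top','wrist']:
    im,m=snap(n,n+'0.png');T=np.array(m['world_to_cam']);print(n,m['fov_y'],m['cx'],m['cy'],np.round(-T[:3,:3].T@T[:3,3]),np.round(T[:3,:3],2).tolist(),[k for k in m])
E
```

```text
{'time': np.float64(0.0), 'joint_pos': array([-80.41,   7.51,  85.33,  -0.  ,  87.26,  -4.89]), 'qd': array([ 0.05, -0.02,  0.13,  0.05, -0.02,  0.04]), 'joint_efforts': array([ 0.000e+00, -5.694e+01, -5.005e+01, -0.000e+00,  1.000e-02,
        0.000e+00]), 'tool_pos': array([ 149.98, -580.43,  238.27]), 'tcp_rot': array([176.53,  89.9 , 101.01]), 'ft_force': array([0.22, 0.12, 0.07]), 'wrist_torque': array([ 0.06, -0.  ,  0.01]), 'finger_gap': np.float64(85.66)}
scene 47.47315465050022 253.93587898826993 196.07885102529133 [ -6. 573. 772.] [[-0.65, -0.76, 0.02], [-0.53, 0.45, -0.72], [0.54, -0.48, -0.69]] ['fov_y', 'cx', 'cy', 'world_to_cam']
top 56.88130209907053 252.122072109591 192.06219801226925 [447.  65. 880.] [[-0.03, -1.0, -0.02], [-0.99, 0.03, -0.12], [0.12, 0.01, -0.99]] ['fov_y', 'cx', 'cy', 'world_to_cam']
wrist 59.603084956352326 253.62356225248573 197.6029789299919 [ 225. -561.  373.] [[0.25, -0.97, -0.0], [-0.92, -0.24, 0.3], [-0.29, -0.07, -0.95]] ['fov_y', 'cx', 'cy', 'world_to_cam']
```

View pics/scene0.png

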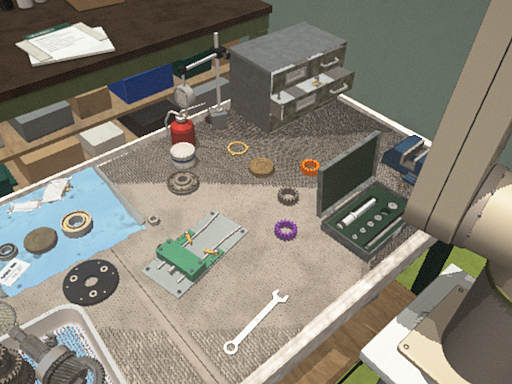

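View pics/top0.png

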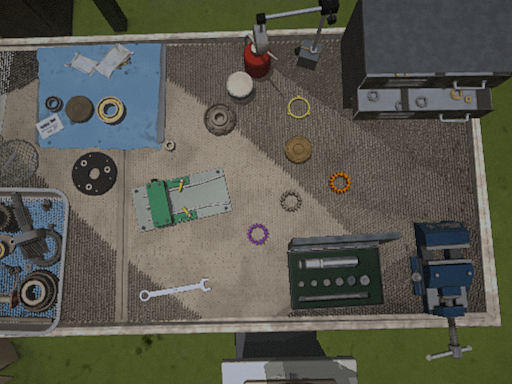

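View pics/wrist0.png

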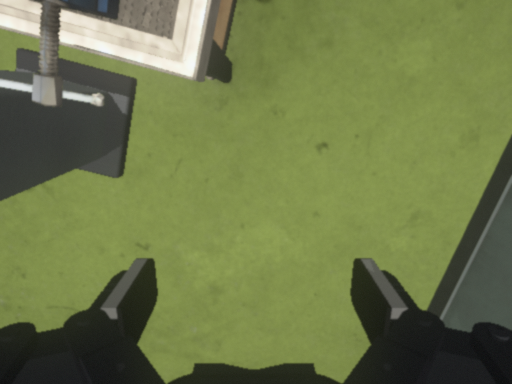

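The gear is the dark ring at top (290,201). The rail is at (182,199), with its gate at the image-left end (+y). The bronze cap is at (298,150). I'll zoom in and measure.

```bash
python3 - <<'E'
from h import *
im=cv2.imread('pics/top0.png')
cv2.imwrite('pics/top0z.png',cv2.resize(im[155:245,120:320],None,fx=4,fy=4,interpolation=cv2.INTER_CUBIC))
im=cv2.imread('pics/scene0.png')
cv2.imwrite('pics/sc0z.png',cv2.resize(im[150:300,130:330],None,fx=4,fy=4,interpolation=cv2.INTER_CUBIC))
E
```

```text
(no output)
```

View pics/top0z.png

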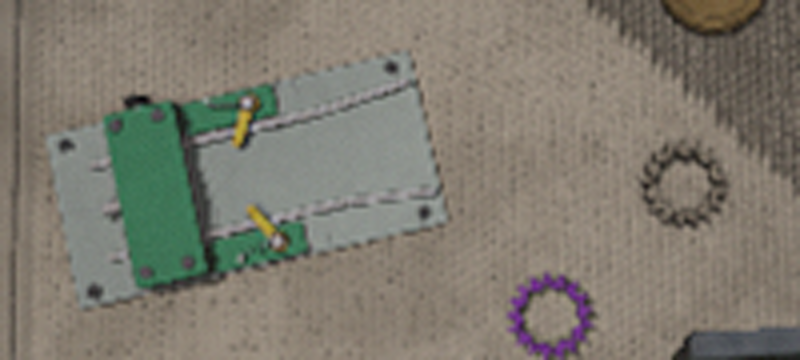

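View pics/sc0z.png

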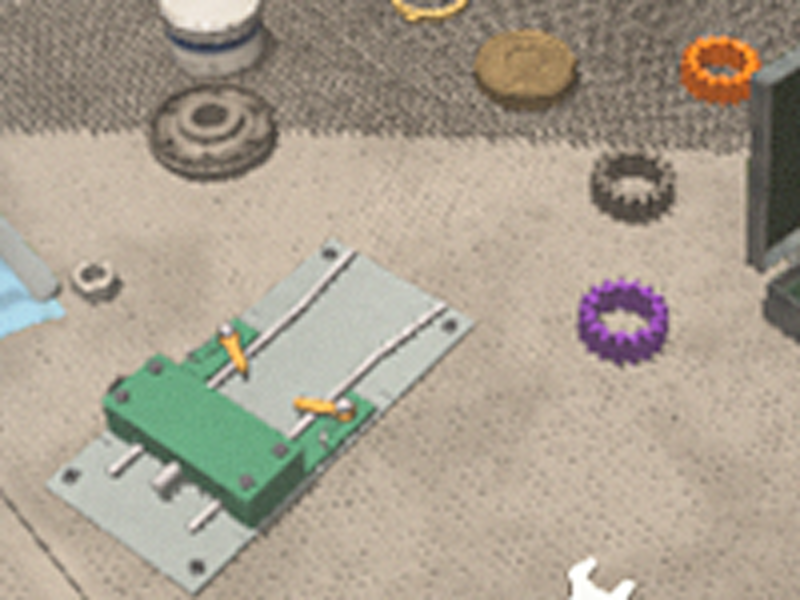

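```bash
python3 - <<'E'
from h import *
m=vision.camera_model('top'); ms=vision.camera_model('scene')
Z=lambda u,v,z:ray(m,u/4-.375+120,v/4-.375+155,z)
S=lambda u,v,z:ray(ms,u/4-.375+130,v/4-.375+150,z)
c=[Z(50,135,4),Z(408,52,4),Z(447,222,4),Z(85,307,4)]
print('top corners far+?',np.round(c,1))
s=[S(333,238,4),S(474,322,4),S(195,594,4),S(48,485,4)]
print('scene',np.round(s,1))
# order: far-left,near-? 
fl,nl,nr,fr=[x[:2] for x in c]   # far end = gate (image left)
d=((fl+fr)-(nl+nr))/2; L=np.linalg.norm(d); d/=L
o=(nl+nr)/2+d*105; o2=(fl+fr)/2-d*130
print(L,np.linalg.norm(fl-fr),np.linalg.norm(nl-nr),'yaw',np.degrees(np.arctan2(d[1],d[0])),o,o2)
nl,nr,fr,fl=[x[:2] for x in s]
e=((fl+fr)-(nl+nr))/2; L=np.linalg.norm(e); e/=L
print(L,'yaw',np.degrees(np.arctan2(e[1],e[0])),(nl+nr)/2+e*105,(fl+fr)/2-e*130)
n=np.array([-d[1],d[0]])
O=(o+o2)/2
for p in [(238,146),(250,210)]:
    q=Z(*p,15)[:2]-O; print('tip',q@d,q@n)
for p in [(244,374),(296,402)]:
    q=S(*p,15)[:2]-O; print('tipS',q@d,q@n)
print('gear', Z(685,186,21), S(634,180,21))
print('purple', Z(551,316,10))
E
```

```text
top corners far+? [[569.7 376.5   4. ]
 [616.  151.2   4. ]
 [508.5 128.7   4. ]
 [462.  353.2   4. ]]
scene [[616.8 151.2   4. ]
 [509.  129.3   4. ]
 [459.7 356.8   4. ]
 [566.8 378.9   4. ]]
229.6550964429209 110.19950753529432 109.87464839561089 yaw 101.65021593116249 [541.02590525 242.75134848] [542.10523571 237.51655719]
232.9402233506986 yaw 102.30435099278881 [540.53122609 242.82170894] [540.97017393 240.80924661]
tip 12.143875510225712 -19.35539824223084
tip 13.000101848683281 21.05838838560624
tipS 16.085671349206017 -16.785816495809406
tipS 12.932373111239722 19.47713537220635
gear [525.2390807 -17.5933326  21.       ] [523.38749986 -13.17577796  21.        ]
purple [449.00349725  65.9171761   10.        ]
```

```bash
python3 -m jog '[[[0,0,0.04],[0,0,0],1],[[0,0,0.08],[0,0,0],1],[[0,0,0.12],[0,0,0],1],[[0.02,0.03,0.13],[0,0,0],1],[[0.04,0.06,0.13],[0,0,0],1]]' 30
python3 -m jog '[[[0.02,0.034,0],[0,0,0],1],[[0.04,0.068,0],[0,0,0],1],[[0.06,0.102,0],[0,0,0],1],[[0.08,0.136,0],[0,0,0],1],[[0.1,0.17,0],[0,0,0],1]]'
python3 -m jog '[[[0.02,0.034,0],[0,0,0],1],[[0.04,0.068,0],[0,0,0],1],[[0.06,0.102,0],[0,0,0],1],[[0.08,0.136,0],[0,0,0],1],[[0.1,0.17,0],[0,0,0],1]]'
```

```text
time: 0.57
tool_pos: [189.9, -522.6, 374.0]
tcp_rot: [-0.3, 89.6, -76.0]
ft_force: [1.0, -0.3, -0.2]
finger_gap: 85.4
time: 0.98
tool_pos: [290.5, -349.1, 369.0]
tcp_rot: [170.4, 90.0, 94.8]
ft_force: [0.5, 0.3, 0.8]
finger_gap: 85.6
time: 1.4
tool_pos: [390.5, -179.1, 369.3]
tcp_rot: [42.4, 90.0, -33.1]
ft_force: [0.1, -0.4, 0.0]
finger_gap: 85.2
```

```bash
python3 - <<'E'
from h import *
s=r.sense();print({k:np.round(s[k],2) for k in ['time','joint_pos','tool_pos','tcp_rot']})
from scipy.spatial.transform import Rotation as Ro
print(np.round(Ro.from_euler('xyz',s['tcp_rot'],degrees=True).as_matrix(),3))
E
```

```text
{'time': np.float64(1.4), 'joint_pos': array([-31.48, -20.13,  97.44,  -0.  , 102.66,  44.05]), 'tool_pos': array([ 390.5 , -179.06,  369.27]), 'tcp_rot': array([ 42.44,  89.98, -33.09])}
[[ 0.     0.968  0.25 ]
 [-0.     0.25  -0.968]
 [-1.     0.     0.   ]]
```

```bash
python3 -m jog '[[[0.027,0.033,0],[0,0,0],1],[[0.054,0.066,0],[0,0,0],1],[[0.07,0.095,-0.02],[0,0,0],1],[[0.08,0.125,-0.04],[0,0,0],1],[[0.09,0.145,-0.06],[0,0,0],1]]'
python3 -m jog '[[[0.01,0.02,-0.02],[0,0,0],1],[[0.01,0.02,-0.04],[0,0,0],1],[[0.01,0.02,-0.04],[0,0,0],1],[[0.01,0.02,-0.04],[0,0,0],1]]'
python3 - <<'E'
from h import *
s=r.sense();print({k:np.round(s[k],2) for k in ['time','joint_pos','tool_pos']})
snap('wrist','w1.png')
E
```

```text
time: 1.82
tool_pos: [480.7, -33.1, 308.5]
tcp_rot: [135.2, 90.0, 59.8]
ft_force: [0.3, -0.5, -0.0]
finger_gap: 85.5
time: 2.15
tool_pos: [489.1, -15.7, 268.2]
tcp_rot: [-108.8, 89.8, 175.7]
ft_force: [-0.7, -0.2, 0.1]
finger_gap: 85.6
{'time': np.float64(2.15), 'joint_pos': array([-7.840e+00, -1.032e+01,  9.976e+01, -1.000e-02,  9.074e+01,
        6.764e+01]), 'tool_pos': array([489.14, -15.71, 268.19])}
```

View pics/w1.png

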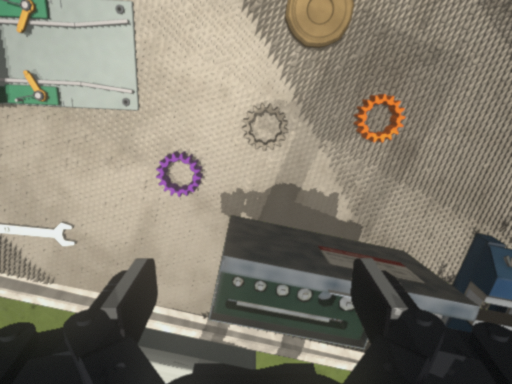

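```bash
cat > g.py <<'E'
from h import *
def gear(f,m,c,rad,zt):
    im=cv2.imread('pics/'+f);u,v=c
    g=cv2.cvtColor(im,cv2.COLOR_BGR2GRAY)
    cv2.imwrite('pics/z_'+f,cv2.resize(im[v-rad:v+rad,u-rad:u+rad],None,fx=8,fy=8,interpolation=cv2.INTER_CUBIC))
E
python3 - <<'E'
from g import *
m=vision.camera_model('wrist')
gear('w1.png',m,(265,127),35,21)
# lid top edge height unknown: print at some heights
for z in (0,60,100,150): print(z,ray(m,230,215,z),ray(m,415,255,z))
for z in (0,60,100,150):print('top',z,ray(vision.camera_model('top'),290,240,z),ray(vision.camera_model('top'),398,236,z))
E
```

```text
0 [410.72909725  -4.59893625   0.        ] [ 416.75153419 -257.56188783    0.        ]
60 [433.62759812  -3.34057355  60.        ] [ 438.75697189 -218.79181694   60.        ]
100 [448.89326537  -2.50166508 100.        ] [ 453.42726368 -192.94510301  100.        ]
150 [467.97534943  -1.4530295  150.        ] [ 471.76512843 -160.6367106   150.        ]
top 0 [431.39689955 -13.74369872   0.        ] [ 434.31665997 -277.99423168    0.        ]
top 60 [432.47868932  -8.37337807  60.        ] [ 435.19935948 -254.60540987   60.        ]
top 100 [433.1998825  -4.7931643 100.       ] [ 435.78782582 -239.01286199  100.        ]
top 150 [ 4.34101374e+02 -3.17897089e-01  1.50000000e+02] [ 436.52340874 -219.52217714  150.        ]
```

View pics/z_w1.png

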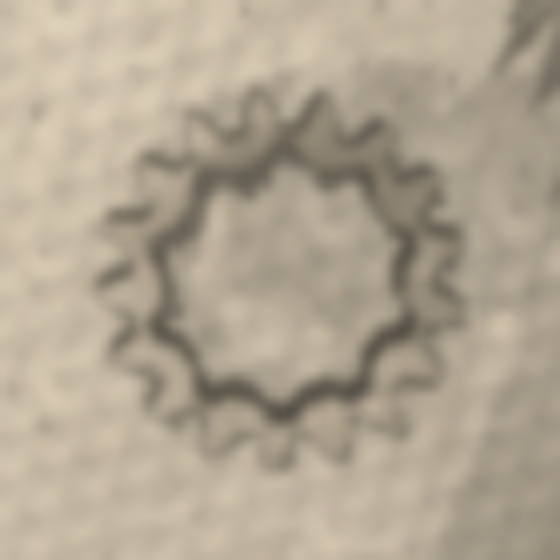

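```bash
python3 - <<'E'
from g import *
m=vision.camera_model('wrist')
for z in (0,10,21): print(ray(m,264.5,126.6,z))
# fingertip projections for tcp check and bronze cap
print(ray(m,319,18,19), ray(m,319,47,10), r.sense()['tool_pos'])
E
```

```text
[529.84743241 -18.69252316   0.        ]
[530.71985274 -18.1344746   10.        ]
[531.67951511 -17.52062119  21.        ]
[651.89926898 -43.61485583  19.        ] [627.10817873 -53.32846602  10.        ] [489.91484662 -16.23374543 269.79370825]
```

```bash
python3 -m jog '[[[0.02,0,-0.03],[0,0,0],1],[[0.037,-0.001,-0.06],[0,0,0],1],[[0.037,-0.001,-0.1],[0,0,0],1],[[0.037,-0.001,-0.13],[0,0,0],1],[[0.037,-0.001,-0.13],[0,0,0],1]]'
python3 -m jog '[[[0,0,0],[0,0,0],1],[[0,0,0],[0,0,0],1]]'
python3 - <<'E'
from g import *
im,m=snap('wrist','w2.png');np.save('m2.npy',m)
print(r.sense()['tool_pos'],proj(m,[527,-17,21]))
E
```

```text
time: 2.62
tool_pos: [523.6, -17.5, 133.9]
tcp_rot: [-111.0, 89.5, 173.4]
ft_force: [-1.4, -0.5, -1.1]
finger_gap: 85.5
time: 2.78
tool_pos: [528.8, -17.7, 142.6]
tcp_rot: [67.7, 89.8, -7.9]
ft_force: [-0.0, -0.6, 1.5]
finger_gap: 85.0
[529.31183799 -17.63704285 143.21566324] (np.float64(252.77821241157187), np.float64(196.10204622076753))
```

View pics/w2.png

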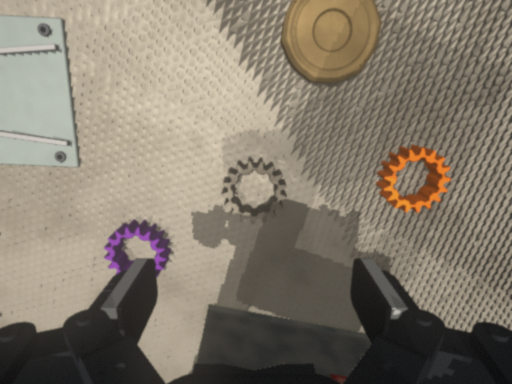

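```bash
python3 - <<'E'
from g import *
m=vision.camera_model('wrist')
im=cv2.imread('pics/w2.png');cv2.imwrite('pics/z2.png',cv2.resize(im[145:230,210:300],None,fx=6,fy=6,interpolation=cv2.INTER_CUBIC))
print(ray(m,254.7,186,21),ray(m,254.7,186,10),r.sense()['tool_pos'])
E
```

```text
[536.04072116 -16.39934619  21.        ] [533.14646741 -17.20763019  10.        ] [529.31183799 -17.63704285 143.21566324]
```

View pics/z2.png

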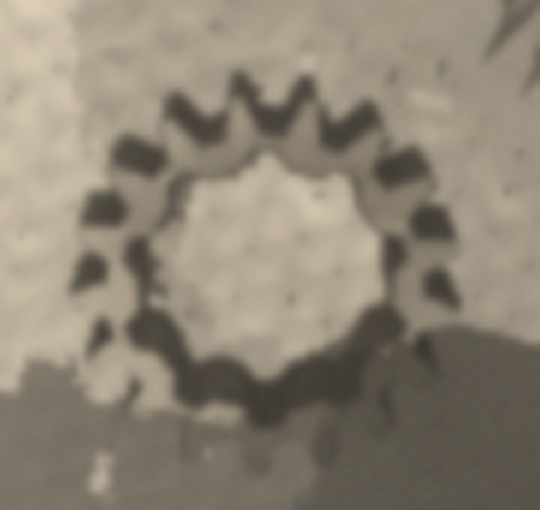

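```bash
python3 - <<'E'
from g import *
m=vision.camera_model('wrist')
print(ray(m,253.8,192.6,21),ray(m,253.8,190.6,21),r.sense()['tool_pos'])
m=vision.camera_model('top')
im=cv2.imread('pics/top0.png');cv2.imwrite('pics/t2.png',cv2.resize(im[185:217,274:306],None,fx=16,fy=16,interpolation=cv2.INTER_CUBIC))
E
```

```text
[530.56127174 -17.06679299  21.        ] [532.1747229  -16.65254812  21.        ] [529.31183799 -17.63704285 143.21566324]
```

View pics/t2.png

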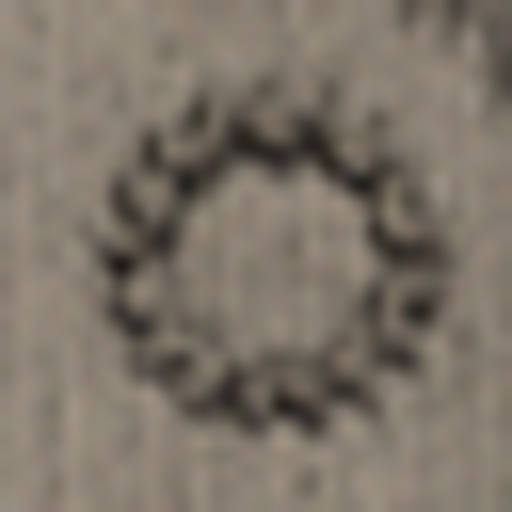

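```bash
python3 -m jog '[[[0.001,0,-0.03],[0,0,0],1],[[0.002,0,-0.06],[0,0,0],1],[[0.002,0,-0.09],[0,0,0],1],[[0.002,0,-0.11],[0,0,0],1],[[0.002,0,-0.11],[0,0,0],1]]'
python3 -m jog '[[[0,0,-0.01],[0,0,0],1],[[0,0,-0.015],[0,0,0],1],[[0,0,-0.015],[0,0,0],1],[[0,0,-0.015],[0,0,0],1]]'
python3 - <<'E'
from g import *
print(r.sense()['tool_pos'])
im,m=snap('wrist','w3.png')
im,m=snap('scene','s3.png')
E
```

```text
time: 3.25
tool_pos: [527.7, -16.9, 27.5]
tcp_rot: [-112.0, 89.8, 172.4]
ft_force: [-0.3, 0.3, -0.4]
finger_gap: 85.4
time: 3.58
tool_pos: [530.3, -17.1, 15.8]
tcp_rot: [68.4, 89.9, -7.1]
ft_force: [0.2, -1.1, 1.4]
finger_gap: 85.4
[530.27947749 -17.09232375  15.80328371]
```

View pics/w3.png

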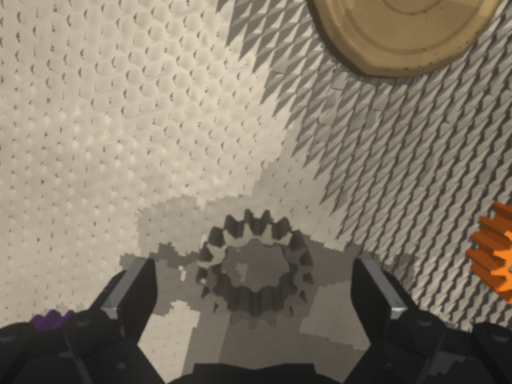

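View pics/s3.png

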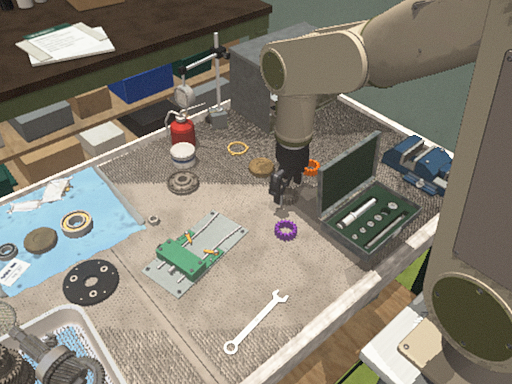

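```bash
python3 -m jog '[[[0,0,-0.003],[0,0,0],1],[[0,0,-0.003],[0,0,0],0.2],[[0,0,-0.003],[0,0,0],-0.2],[[0,0,-0.003],[0,0,0],-0.5],[[0,0,-0.003],[0,0,0],-0.5]]' 30
python3 -m jog '[[[0,0,0],[0,0,0],-0.5],[[0,0,0],[0,0,0],-0.5],[[0,0,0],[0,0,0],-0.5],[[0,0,0],[0,0,0],-0.5]]' 30
python3 - <<'E'
from g import *
im,m=snap('wrist','w4.png')
E
```

```text
time: 4.1
tool_pos: [529.2, -16.9, 11.6]
tcp_rot: [78.7, 90.0, 3.2]
ft_force: [-1.7, -0.2, 3.1]
finger_gap: 51.0
time: 4.43
tool_pos: [529.2, -16.9, 11.6]
tcp_rot: [78.8, 90.0, 3.2]
ft_force: [-2.3, 0.6, 5.9]
finger_gap: 50.9
```

View pics/w4.png

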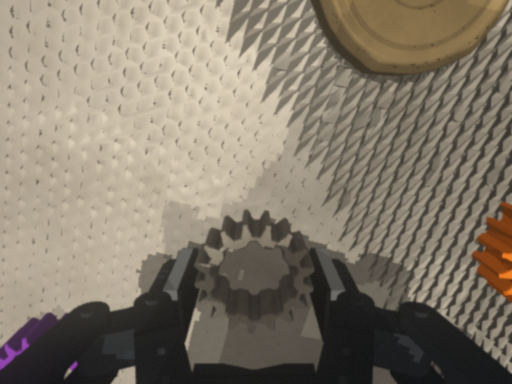

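```bash
python3 - <<'E'
from g import *
m=vision.camera_model('wrist');s=r.sense()
im=cv2.imread('pics/w4.png');cv2.imwrite('pics/z4.png',cv2.resize(im[190:384,140:370],None,fx=3,fy=3,interpolation=cv2.INTER_CUBIC))
for x in (525,528,531): print(x,[np.round(proj(m,[x+19*np.cos(a),-17+19*np.sin(a),21])) .tolist() for a in np.radians([0,90,180,270])],[np.round(proj(m,[x+26.5*np.cos(a),-17+26.5*np.sin(a),21])) .tolist() for a in np.radians([0,90,180,270])])
E
```

```text
525 [[264.0, 253.0], [210.0, 281.0], [242.0, 327.0], [295.0, 301.0]] [[269.0, 236.0], [192.0, 278.0], [238.0, 340.0], [312.0, 304.0]]
528 [[266.0, 246.0], [211.0, 275.0], [244.0, 321.0], [297.0, 295.0]] [[271.0, 230.0], [194.0, 272.0], [240.0, 335.0], [314.0, 299.0]]
531 [[268.0, 240.0], [213.0, 269.0], [246.0, 316.0], [299.0, 289.0]] [[273.0, 223.0], [195.0, 265.0], [242.0, 330.0], [316.0, 293.0]]
```

View pics/z4.png

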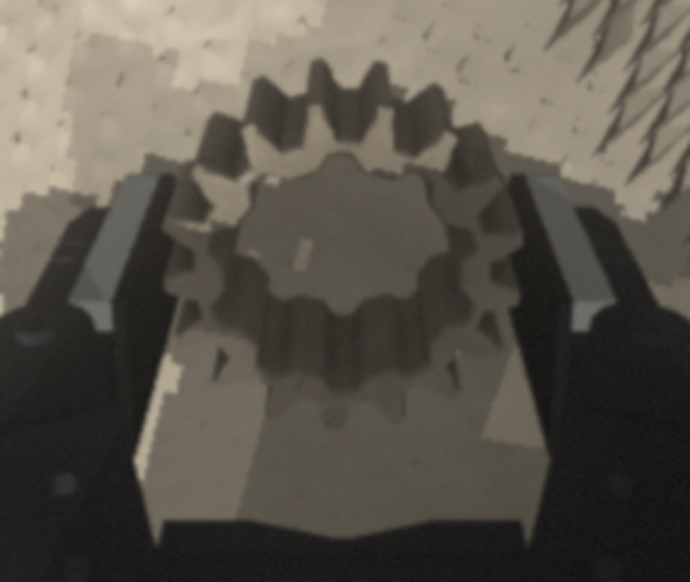

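```bash
python3 -m jog '[[[0,0,0.02],[0,0,0],-0.5],[[0,0,0.05],[0,0,0],-0.5],[[0,0,0.09],[0,0,0],-0.5],[[0,0,0.13],[0,0,0.1],-0.5],[[0.002,0.015,0.15],[0,0,0.2],-0.5]]'
python3 -m jog '[[[0.002,0.015,0],[0,0,0.12],-0.5],[[0.004,0.03,0],[0,0,0.24],-0.5],[[0.006,0.045,0],[0,0,0.36],-0.5],[[0.008,0.06,0],[0,0,0.48],-0.5],[[0.01,0.075,0],[0,0,0.6],-0.5]]'
python3 -m jog '[[[0.002,0.01,0],[0,0,0.12],-0.5],[[0.004,0.02,0],[0,0,0.24],-0.5],[[0.006,0.03,0],[0,0,0.36],-0.5],[[0.008,0.04,0],[0,0,0.48],-0.5],[[0.01,0.05,0],[0,0,0.6],-0.5]]'
python3 -m jog '[[[0.001,0.01,0],[0,0,0.12],-0.5],[[0.001,0.02,0],[0,0,0.132],-0.5],[[0.001,0.02,0],[0,0,0.132],-0.5],[[0.001,0.02,0],[0,0,0.132],-0.5]]'
python3 - <<'E'
from g import *
from scipy.spatial.transform import Rotation as Ro
s=r.sense();print(s['tool_pos'],s['ft_force'],Ro.from_euler('xyz',s['tcp_rot'],degrees=True).as_matrix().round(3),s['joint_pos'])
snap('wrist','w5.png')
snap('top','t5.png')
E
```

```text
time: 4.9
tool_pos: [532.8, -3.8, 166.2]
tcp_rot: [45.6, 89.7, -18.3]
ft_force: [1.0, -0.4, -1.4]
finger_gap: 50.6
time: 5.32
tool_pos: [540.7, 73.7, 160.6]
tcp_rot: [-147.0, 89.9, -176.4]
ft_force: [0.3, -0.6, -1.8]
finger_gap: 50.5
time: 5.73
tool_pos: [550.7, 123.5, 160.4]
tcp_rot: [-175.7, 89.9, -170.7]
ft_force: [-0.9, -0.6, -1.2]
finger_gap: 51.1
time: 6.07
tool_pos: [551.7, 143.3, 160.8]
tcp_rot: [-169.9, 90.0, -157.8]
ft_force: [-0.1, -0.3, -2.2]
finger_gap: 50.8
[551.73684831 143.32874629 160.78003535] [-0.10344444 -0.27445768 -2.2308325 ] [[-0.001 -0.21   0.978]
 [-0.     0.978  0.21 ]
 [-1.    -0.    -0.001]] [ 9.41605644e+00  5.76915674e+00  9.54129790e+01 -1.11133766e-02
  7.88657826e+01 -2.68204301e+00]
```

View pics/w5.png

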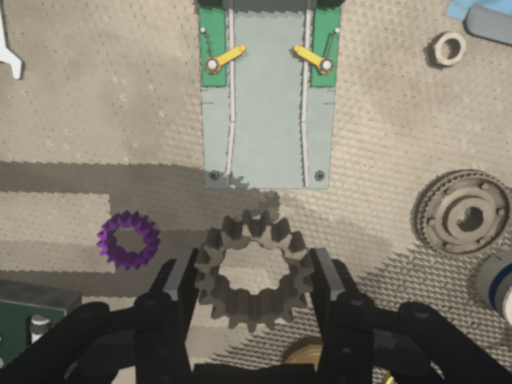

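View pics/t5.png

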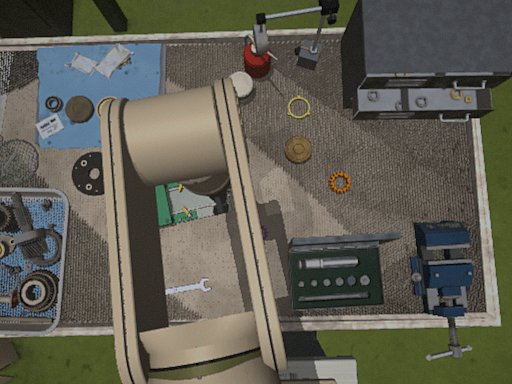

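```bash
python3 - <<'E'
from g import *
m=vision.camera_model('wrist');np.save('m5.npy',m,allow_pickle=True)
im=cv2.imread('pics/w5.png');cv2.imwrite('pics/z5.png',cv2.resize(im[0:200,190:350],None,fx=4,fy=4,interpolation=cv2.INTER_CUBIC)[:, :])
E
```

```text
(no output)
```

View pics/z5.png

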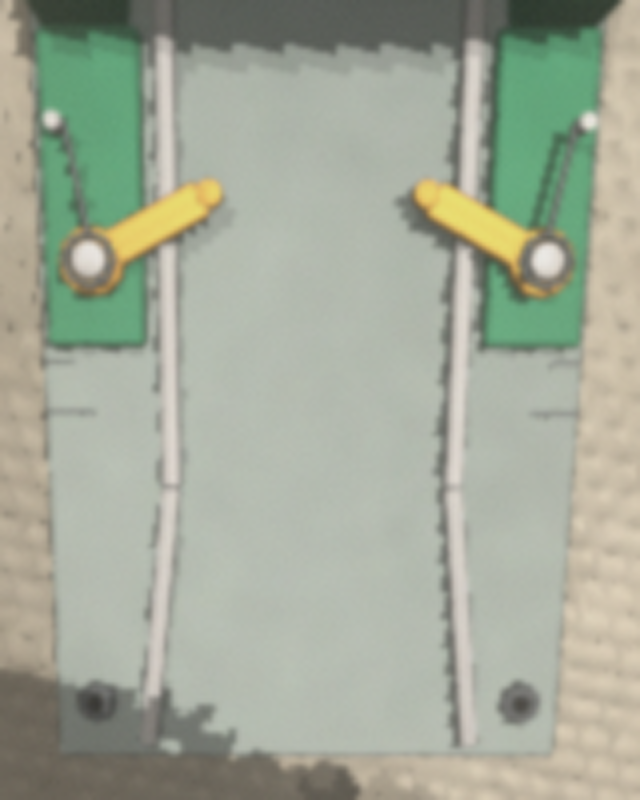

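```bash
python3 - <<'E'
from g import *
m=np.load('m5.npy',allow_pickle=True).item()
P=lambda u,v,z:ray(m,u/4-.375+190,v/4-.375,z)[:2]
A=P(60,752,4),P(552,752,4);B=P(180,486,10),P(447,486,10);C=P(181,50,10),P(462,50,10);T=P(220,188,17),P(417,188,17);S=P(40,345,4),P(583,345,4)
for k in (A,B,C,T): print(np.round(k,1),np.linalg.norm(k[1]-k[0]),np.round((k[0]+k[1])/2,1))
mid=[(k[0]+k[1])/2 for k in (A,B,C,T)]
d=mid[2]-mid[0];d/=np.linalg.norm(d);print('yaw',np.degrees(np.arctan2(d[1],d[0])))
a=A[1]-A[0];print('yaw from edges',np.degrees(np.arctan2(a[1],a[0]))+90)
O=(mid[0]+105*d+mid[1]+45*d)/2;print('O',O,mid[0]+105*d,mid[1]+45*d,'tip x',(mid[3]-O)@d)
E
```

```text
[[510.1 128.4]
 [618.9 151.7]] 111.27795698331695 [564.5 140.1]
[[525.6 192.4]
 [580.  204.1]] 55.67968422685646 [552.8 198.3]
[[510.2 272.1]
 [562.5 283.3]] 53.46216635150282 [536.3 277.7]
[[522.6 249.3]
 [559.4 257.2]] 37.606245018396 [541.  253.2]
yaw 101.58084255650728
yaw from edges 102.06504491861473
O [543.6080068  242.63274653] [543.445484   242.92729528] [543.77052961 242.33819778] tip x 10.908456399750694
```

```bash
python3 -m jog '[[[0.003,0.015,-0.02],[0,0,0],-0.5],[[0.0055,0.0305,-0.05],[0,0,0],-0.5],[[0.0055,0.0305,-0.08],[0,0,0],-0.5],[[0.0055,0.0305,-0.1],[0,0,0],-0.5],[[0.0055,0.0305,-0.115],[0,0,0],-0.5]]'
python3 -m jog '[[[0,0,-0.01],[0,0,0],-0.5],[[0,0,-0.02],[0,0,0],-0.5],[[0,0,-0.025],[0,0,0],-0.5],[[0,0,-0.025],[0,0,0],-0.5],[[0,0,-0.025],[0,0,0],-0.5]]'
python3 - <<'E'
from g import *
print(r.sense()['tool_pos'])
snap('wrist','w6.png');snap('scene','s6.png')
im=cv2.imread('pics/s6.png');cv2.imwrite('pics/s6z.png',cv2.resize(im[170:310,130:330],None,fx=4,fy=4,interpolation=cv2.INTER_CUBIC))
E
```

```text
time: 6.58
tool_pos: [555.9, 172.8, 43.4]
tcp_rot: [-176.6, 89.8, -164.4]
ft_force: [-0.8, 0.2, -1.6]
finger_gap: 50.6
time: 7.0
tool_pos: [558.1, 173.5, 22.0]
tcp_rot: [-2.3, 89.9, 9.9]
ft_force: [0.3, 0.9, -2.0]
finger_gap: 50.6
[558.13719126 173.4851017   21.95642899]
```

View pics/w6.png

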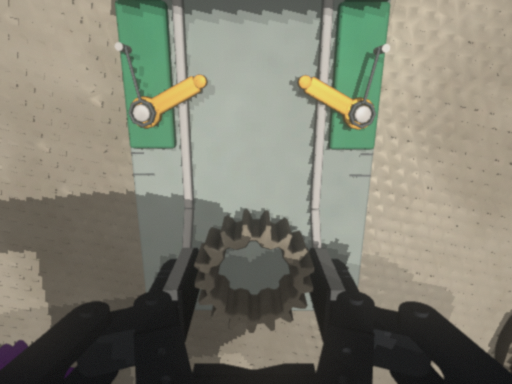

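View pics/s6z.png

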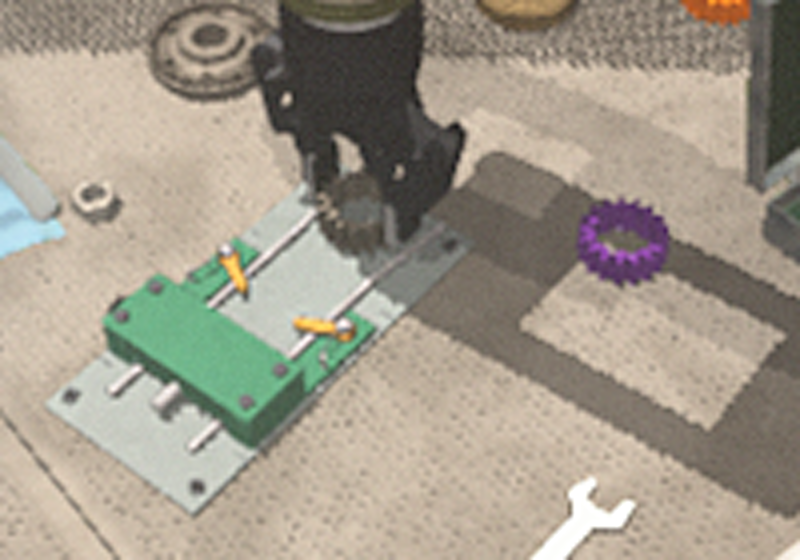

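```bash
python3 -m jog '[[[0,0,-0.002],[0,0,0],-0.5],[[0,0,-0.003],[0,0,0],-0.5],[[0,0,-0.003],[0,0,0],-0.5],[[0,0,-0.003],[0,0,0],-0.5]]'
python3 -m jog '[[[0,0,-0.001],[0,0,0],-0.5],[[0,0,-0.0015],[0,0,0],-0.5],[[0,0,-0.0015],[0,0,0],-0.5]]'
```

```text
time: 7.43
tool_pos: [557.6, 173.6, 18.4]
tcp_rot: [5.7, 90.0, 18.0]
ft_force: [0.9, -0.8, -1.0]
finger_gap: 50.5
time: 7.68
tool_pos: [557.4, 173.6, 16.6]
tcp_rot: [176.5, 90.0, -171.2]
ft_force: [-0.2, -0.3, -2.3]
finger_gap: 50.7
```

```bash
python3 -m jog '[[[0,0,-0.0008],[0,0,0],-0.5],[[0,0,-0.0008],[0,0,0],0.35],[[0,0,-0.0008],[0,0,0],0.5],[[0,0,-0.0008],[0,0,0],0.6],[[0,0,-0.0008],[0,0,0],0.6]]'
python3 -m jog '[[[0,0,0.01],[0,0,0],0.7],[[0,0,0.03],[0,0,0],0.7],[[0,0,0.05],[0,0,0],0.7],[[0,-0.02,0.065],[0,0,0],0.7],[[0,-0.02,0.065],[0,0,0],0.7]]'
python3 - <<'E'
from g import *
snap('wrist','w7.png')
E
```

```text
time: 8.1
tool_pos: [557.9, 173.6, 16.3]
tcp_rot: [-2.6, 90.0, 9.6]
ft_force: [-0.0, -0.4, -0.1]
finger_gap: 68.4
time: 8.52
tool_pos: [560.5, 152.2, 86.0]
tcp_rot: [-12.4, 89.6, -0.1]
ft_force: [-0.0, -0.0, 1.4]
finger_gap: 72.7
```

View pics/w7.png

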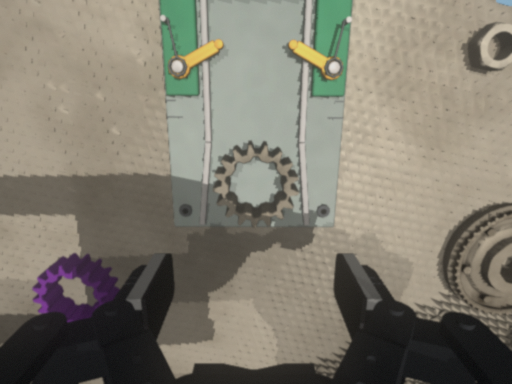

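```bash
python3 -m jog '[[[0.005,-0.015,0],[0,0,0],-1],[[0.0108,-0.031,0],[0,0,0],-1],[[0.0108,-0.031,0],[0,0,0],-1],[[0.0108,-0.031,0],[0,0,0],-1],[[0.0108,-0.031,0],[0,0,0],-1]]'
python3 -m jog '[[[0,0,-0.02],[0,0,0],-1],[[0,0,-0.04],[0,0,0],-1],[[0,0,-0.055],[0,0,0],-1],[[0,0,-0.059],[0,0,0],-1],[[0,0,-0.059],[0,0,0],-1]]'
python3 - <<'E'
from g import *
from scipy.spatial.transform import Rotation as Ro
s=r.sense();print(s['tool_pos'],s['ft_force'],Ro.from_euler('xyz',s['tcp_rot'],degrees=True).as_matrix().round(3))
im,m=snap('wrist','w8.png');np.save('m8.npy',m,allow_pickle=True)
snap('scene','s8.png')
im=cv2.imread('pics/s8.png');cv2.imwrite('pics/s8z.png',cv2.resize(im[170:310,130:330],None,fx=4,fy=4,interpolation=cv2.INTER_CUBIC))
E
```

```text
time: 8.98
tool_pos: [567.8, 123.1, 80.4]
tcp_rot: [151.4, 89.9, 163.6]
ft_force: [0.5, -0.4, 0.5]
finger_gap: 11.6
time: 9.4
tool_pos: [566.5, 123.2, 20.1]
tcp_rot: [171.5, 89.8, -176.2]
ft_force: [-0.7, -0.2, -1.2]
finger_gap: -0.0
[566.54782157 123.15021564  20.14610094] [-0.67459459 -0.16216135 -1.20322579] [[-0.004 -0.213  0.977]
 [-0.     0.977  0.213]
 [-1.     0.001 -0.004]]
```

View pics/w8.png

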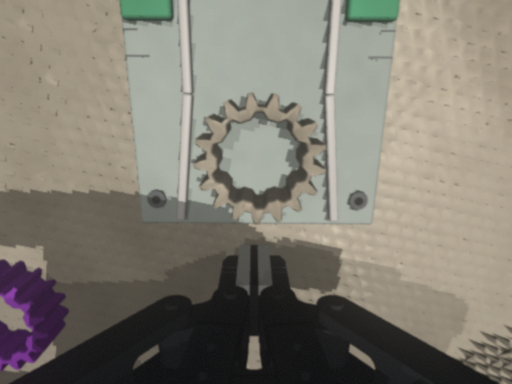

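View pics/s8z.png

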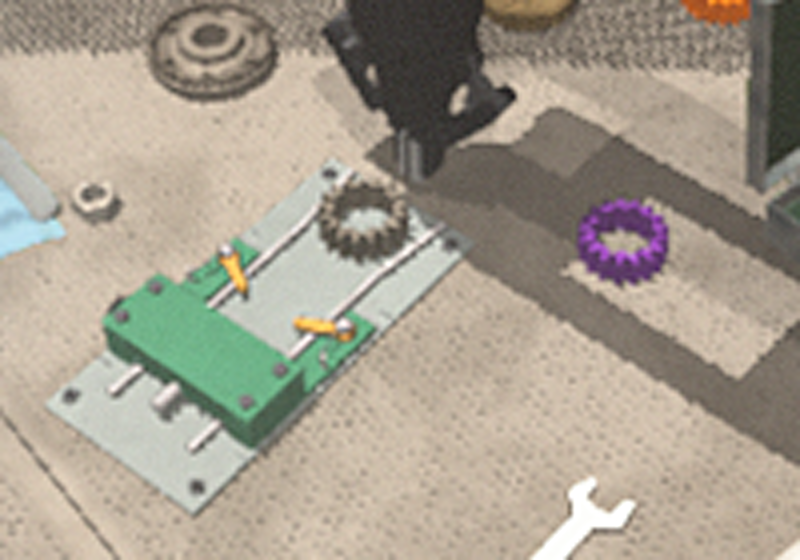

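```bash
python3 -m jog '[[[-0.0012,0.0059,0],[0,0,0],-1],[[-0.0025,0.0117,0],[0,0,0],-1],[[-0.0037,0.0176,0],[0,0,0],-1],[[-0.005,0.0235,0],[0,0,0],-1],[[-0.0062,0.0294,0],[0,0,0],-1]]'
python3 -m jog '[[[-0.0012,0.0059,0],[0,0,0],-1],[[-0.0025,0.0117,0],[0,0,0],-1],[[-0.0035,0.0166,0],[0,0,0],-1],[[-0.0041,0.0196,0],[0,0,0],-1],[[-0.0041,0.0196,0],[0,0,0],-1]]'
python3 - <<'E'
from g import *
s=r.sense();print(s['tool_pos'],s['ft_force'])
im,m=snap('wrist','w9.png');np.save('m9.npy',m,allow_pickle=True)
E
```

```text
time: 9.92
tool_pos: [562.4, 152.8, 22.5]
tcp_rot: [-6.9, 89.9, 5.4]
ft_force: [0.3, -0.0, -0.7]
finger_gap: -0.1
time: 10.33
tool_pos: [557.8, 172.4, 21.9]
tcp_rot: [124.9, 90.0, 137.2]
ft_force: [-0.5, -0.1, 0.4]
finger_gap: 0.0
[557.79645661 172.3728662   21.87373101] [-0.53951819 -0.06072153  0.40684651]
```

View pics/w9.png

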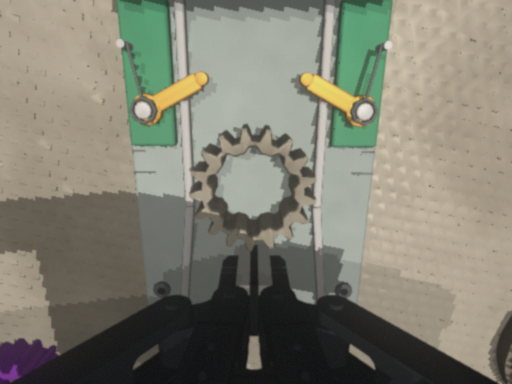

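```bash
python3 -m jog '[[[-0.0008,0.0039,0],[0,0,0],-1],[[-0.0016,0.0078,0],[0,0,0],-1],[[-0.0025,0.0117,0],[0,0,0],-1],[[-0.0033,0.0157,0],[0,0,0],-1],[[-0.0041,0.0196,0],[0,0,0],-1]]'
python3 -m jog '[[[-0.0004,0.002,0],[0,0,0],-1],[[-0.0008,0.0039,0],[0,0,0],-1],[[-0.0012,0.0059,0],[0,0,0],-1],[[-0.0016,0.0078,0],[0,0,0],-1],[[-0.0016,0.0078,0],[0,0,0],-1]]'
python3 - <<'E'
from g import *
s=r.sense();print(s['tool_pos'],s['ft_force'])
im,m=snap('wrist','w10.png');np.save('m10.npy',m,allow_pickle=True)
E
```

```text
time: 10.8
tool_pos: [553.8, 191.5, 21.9]
tcp_rot: [-177.9, 90.0, -165.6]
ft_force: [0.1, -0.0, 0.2]
finger_gap: 0.3
time: 11.22
tool_pos: [552.4, 199.0, 22.0]
tcp_rot: [-95.1, 90.0, -82.8]
ft_force: [0.5, -1.3, -0.4]
finger_gap: -0.1
[552.3730579  199.01894449  21.98243144] [ 0.47934374 -1.31444669 -0.44132767]
```

View pics/w10.png

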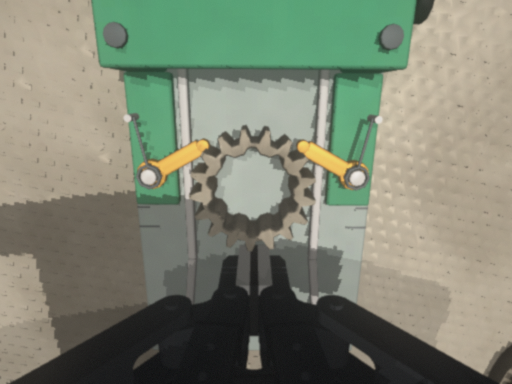

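```bash
python3 -m jog '[[[-0.0005,0.0024,0],[0,0,0],-1],[[-0.001,0.0049,0],[0,0,0],-1],[[-0.0015,0.0073,0],[0,0,0],-1],[[-0.0021,0.0098,0],[0,0,0],-1],[[-0.0026,0.0122,0],[0,0,0],-1]]'
python3 -m jog '[[[-0.0005,0.0024,0],[0,0,0],-1],[[-0.001,0.0049,0],[0,0,0],-1],[[-0.0015,0.0073,0],[0,0,0],-1],[[-0.0021,0.0098,0],[0,0,0],-1],[[-0.0026,0.0122,0],[0,0,0],-1]]'
python3 - <<'E'
from g import *
s=r.sense();print(s['tool_pos'],s['ft_force'])
im,m=snap('wrist','w11.png');np.save('m11.npy',m,allow_pickle=True)
E
```

```text
time: 11.68
tool_pos: [549.8, 211.3, 22.0]
tcp_rot: [-87.8, 90.0, -75.5]
ft_force: [0.8, -4.4, 0.0]
finger_gap: 0.2
time: 12.1
tool_pos: [547.1, 223.8, 22.0]
tcp_rot: [92.1, 90.0, 104.4]
ft_force: [0.7, -2.5, -0.9]
finger_gap: -0.1
[547.0679487  223.79832811  21.98666432] [ 0.73632922 -2.51095382 -0.9031496 ]
```

View pics/w11.png

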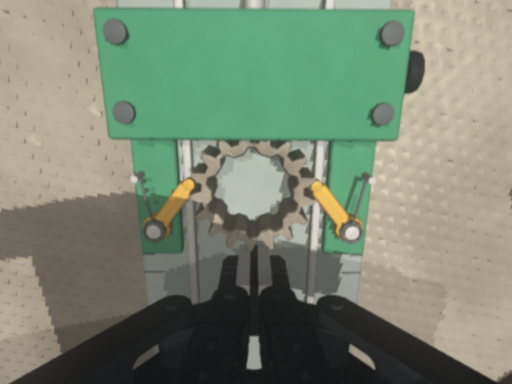

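```bash
python3 -m jog '[[[-0.0003,0.0015,0],[0,0,0],-1],[[-0.0006,0.0029,0],[0,0,0],-1],[[-0.0009,0.0044,0],[0,0,0],-1],[[-0.0012,0.0059,0],[0,0,0],-1],[[-0.0012,0.0059,0],[0,0,0],-1]]'
python3 -m jog '[[[-0.0002,0.001,0],[0,0,0],-1],[[-0.0004,0.002,0],[0,0,0],-1],[[-0.0006,0.0029,0],[0,0,0],-1],[[-0.0008,0.0039,0],[0,0,0],-1],[[-0.0008,0.0039,0],[0,0,0],-1]]'
python3 -m jog '[[[-0.0001,0.0005,0],[0,0,0],-1],[[-0.0002,0.001,0],[0,0,0],-1],[[-0.0003,0.0015,0],[0,0,0],-1],[[-0.0004,0.002,0],[0,0,0],-1],[[-0.0004,0.002,0],[0,0,0],-1]]'
python3 - <<'E'
from g import *
s=r.sense();print(s['tool_pos'],s['ft_force'])
im,m=snap('wrist','w12.png');np.save('m12.npy',m,allow_pickle=True)
E
```

```text
time: 12.57
tool_pos: [546.0, 229.4, 22.0]
tcp_rot: [29.9, 90.0, 42.2]
ft_force: [-0.7, -0.2, -0.3]
finger_gap: -0.0
time: 12.98
tool_pos: [545.3, 233.0, 22.0]
tcp_rot: [-86.9, 90.0, -74.7]
ft_force: [0.4, -4.1, 0.7]
finger_gap: 0.2
time: 13.4
tool_pos: [545.3, 235.2, 22.1]
tcp_rot: [-7.6, 89.9, 4.7]
ft_force: [3.3, -3.4, -0.7]
finger_gap: 0.3
[545.26871516 235.15374917  22.14740427] [ 3.34892798 -3.43077495 -0.67363129]
```

View pics/w12.png

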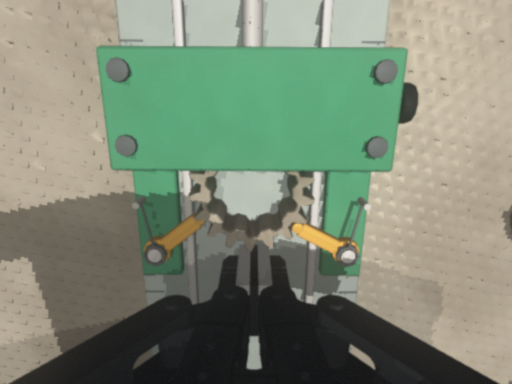

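```bash
python3 -m jog '[[[-0.0001,0.0005,0],[0,0,0],-1],[[-0.0002,0.001,0],[0,0,0],-1],[[-0.0002,0.001,0],[0,0,0],-1]]'
python3 -m jog '[[[-0.0001,0.0005,0],[0,0,0],-1],[[-0.0002,0.001,0],[0,0,0],-1],[[-0.0002,0.001,0],[0,0,0],-1]]'
python3 - <<'E'
from g import *
s=r.sense();print(s['tool_pos'],s['ft_force'],s['wrist_torque'])
im,m=snap('wrist','w13.png');np.save('m13.npy',m,allow_pickle=True)
im=cv2.imread('pics/w13.png');cv2.imwrite('pics/z13.png',cv2.resize(im[150:350,130:380],None,fx=3,fy=3,interpolation=cv2.INTER_CUBIC))
E
```

```text
time: 13.7
tool_pos: [544.7, 235.8, 22.0]
tcp_rot: [-104.7, 90.0, -92.4]
ft_force: [1.8, -6.2, 1.5]
finger_gap: 0.3
time: 13.95
tool_pos: [544.4, 236.6, 22.0]
tcp_rot: [-107.9, 89.9, -95.6]
ft_force: [2.8, -6.2, 1.4]
finger_gap: 0.1
[544.4483508  236.59102421  22.01291937] [ 2.81539147 -6.19023177  1.40463912] [-1.1019632  -0.26339726  0.01004708]
```

View pics/z13.png

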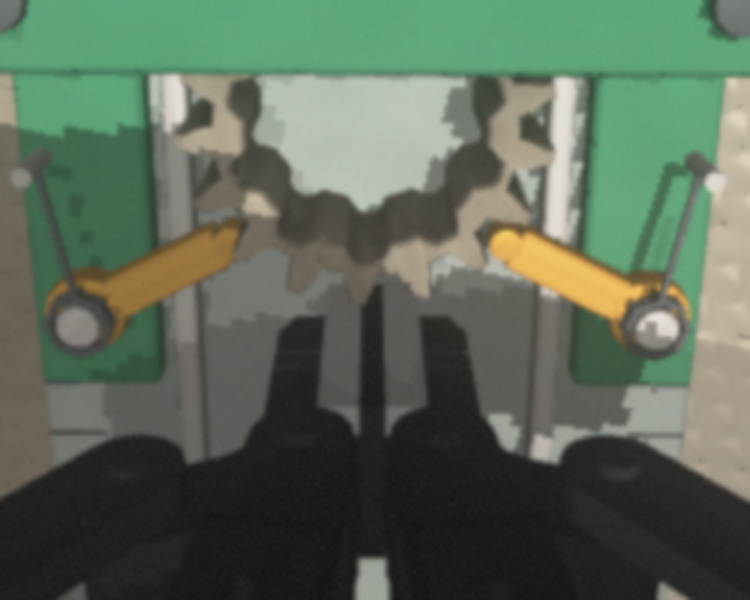

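```bash
python3 -m jog '[[[-0.0001,0.0005,0],[0,0,0],-1],[[-0.0002,0.001,0],[0,0,0],-1],[[-0.0002,0.001,0],[0,0,0],-1]]'
python3 -m jog '[[[-0.0001,0.0005,0],[0,0,0],-1],[[-0.0001,0.0005,0],[0,0,0],-1],[[-0.0001,0.0005,0],[0,0,0],-1]]'
```

```text
time: 14.25
tool_pos: [544.2, 237.5, 22.0]
tcp_rot: [-110.2, 89.9, -98.0]
ft_force: [0.2, -7.7, 1.7]
finger_gap: 0.1
time: 14.5
tool_pos: [544.2, 237.9, 22.0]
tcp_rot: [-106.6, 89.9, -94.4]
ft_force: [2.1, -7.8, 0.9]
finger_gap: -0.0
```

```bash
python3 -m jog '[[[-0.0001,0.0005,0],[0,0,0],-1],[[-0.0001,0.0005,0],[0,0,0],-1],[[-0.0001,0.0005,0],[0,0,0],-1]]'
python3 -m jog '[[[-0.0001,0.0005,0],[0,0,0],-1],[[-0.0001,0.0005,0],[0,0,0],-1],[[-0.0001,0.0005,0],[0,0,0],-1]]'
```

```text
time: 14.75
tool_pos: [544.2, 238.0, 22.0]
tcp_rot: [-102.2, 89.9, -90.0]
ft_force: [2.2, -9.6, 1.9]
finger_gap: 0.3
time: 15.0
tool_pos: [544.2, 238.1, 22.0]
tcp_rot: [-103.0, 89.9, -90.8]
ft_force: [1.6, -10.9, 2.4]
finger_gap: -0.1
```

```bash
python3 -m jog '[[[-0.0001,0.0005,0],[0,0,0],-1],[[-0.0001,0.0005,0],[0,0,0],-1],[[-0.0001,0.0005,0],[0,0,0],-1]]'
python3 -m jog '[[[-0.0001,0.0005,0],[0,0,0],-1],[[-0.0001,0.0005,0],[0,0,0],-1],[[-0.0001,0.0005,0],[0,0,0],-1]]'
python3 - <<'E'
from g import *
im,m=snap('wrist','w14.png')
im=cv2.imread('pics/w14.png');cv2.imwrite('pics/z14.png',cv2.resize(im[150:350,130:380],None,fx=3,fy=3,interpolation=cv2.INTER_CUBIC))
s=r.sense();print(s['tool_pos'],s['ft_force'])
E
```

```text
time: 15.25
tool_pos: [544.1, 238.1, 22.0]
tcp_rot: [-102.0, 89.8, -89.8]
ft_force: [2.2, -13.6, 2.2]
finger_gap: 0.2
time: 15.5
tool_pos: [544.2, 238.2, 22.0]
tcp_rot: [-100.0, 89.8, -87.8]
ft_force: [3.2, -15.9, 2.2]
finger_gap: -0.1
[544.1768669  238.24749588  22.05566998] [  3.18606826 -15.42997224   3.48690536]
```

View pics/z14.png

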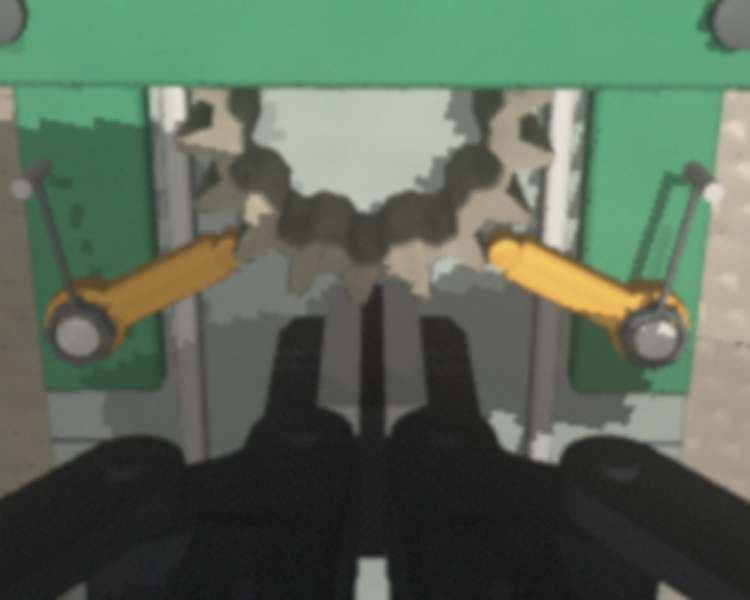

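```bash
python3 - <<'E'
from g import *
m14=vision.camera_model('wrist');m9=np.load('m9.npy',allow_pickle=True).item();m5=np.load('m5.npy',allow_pickle=True).item()
def ax(f,m,sc):
    im=cv2.imread('pics/'+f);h=cv2.cvtColor(im,cv2.COLOR_BGR2HSV)
    k=cv2.inRange(h,(10,140,90),(30,255,255));k[:,:110]=0;k[:,400:]=0;k[270:]=0
    n,l,st,c=cv2.connectedComponentsWithStats(k)
    for i in range(1,n):
        if st[i,4]<60: continue
        v,u=np.nonzero(l==i);P=np.array([ray(m,a,b,15)[:2] for a,b in zip(u,v)])
        q=P-P.mean(0);w=np.linalg.svd(q,full_matrices=False)[2][0];print(f,st[i],P.mean(0).round(1),'angle rel rail',round((np.degrees(np.arctan2(w[1],w[0]))-11.9+90)%180-90,1))
ax('w5.png',m5,1);ax('w9.png',m9,1);ax('w14.png',m14,1)
E
```

```text
w9.png [144  73  63  50 965] [511.6 241.6] angle rel rail 29.2
w9.png [301  74  60  44 642] [573.5 253.8] angle rel rail -26.3
w14.png [156 229  52  36 646] [510.8 241.6] angle rel rail 26.6
w14.png [293 229  54  31 682] [571.7 254.9] angle rel rail -26.2
```

```bash
python3 -m jog '[[[0.0008,-0.004,0],[0,0,0],-1],[[0.0025,-0.012,0],[0,0,0],-1],[[0.005,-0.024,0.005],[0,0,0],-1],[[0.0083,-0.039,0.03],[0,0,0],-1],[[0.0083,-0.039,0.06],[0,0,0],-1]]'
python3 -m jog '[[[0,0,0.03],[0,0,0],-1],[[0,0,0.04],[0,0,0],-1],[[0,0,0.04],[0,0,0],-1],[[0,0,0.04],[0,0,0],-1]]'
python3 - <<'E'
from g import *
s=r.sense();print(s['tool_pos'],s['ft_force'])
im,m=snap('wrist','w15.png');snap('scene','s15.png');np.save('m15.npy',m,allow_pickle=True)
im=cv2.imread('pics/w15.png');cv2.imwrite('pics/z15.png',cv2.resize(im[0:250,130:380],None,fx=3,fy=3,interpolation=cv2.INTER_CUBIC)[:600])
E
```

```text
time: 15.97
tool_pos: [550.0, 198.8, 79.9]
tcp_rot: [-174.7, 89.6, -162.5]
ft_force: [-0.3, 0.3, 0.3]
finger_gap: -0.0
time: 16.3
tool_pos: [552.4, 201.7, 122.6]
tcp_rot: [18.3, 89.9, 30.6]
ft_force: [-0.1, -0.3, -0.3]
finger_gap: 0.2
[552.39796835 201.67204945 122.58881375] [-0.08691401 -0.29769866 -0.26731077]
```

View pics/w15.png

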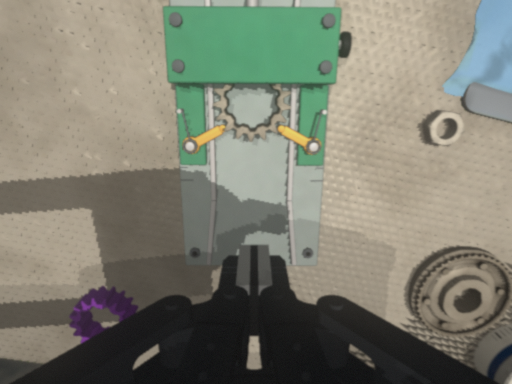

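View pics/s15.png

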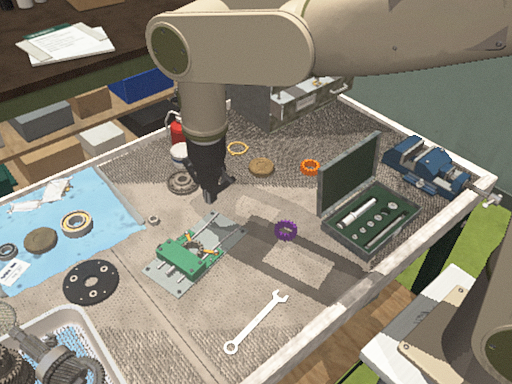

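```bash
python3 - <<'E'
from g import *
im=cv2.imread('pics/w15.png');cv2.imwrite('pics/z15.png',cv2.resize(im[60:180,160:340],None,fx=4,fy=4,interpolation=cv2.INTER_CUBIC))
E
```

```text
(no output)
```

View pics/z15.png

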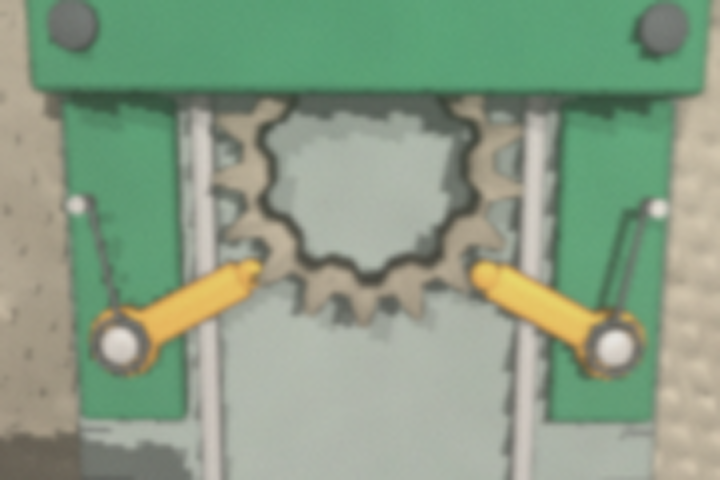

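```bash
python3 - <<'E'
from h import *
print(order.hand_in(), r.sense()['time'])
E
```

```text
the job is handed in; nothing more can be done
the job is handed in; nothing more can be done
```

The dark dog gear is loaded in the rail and trapped behind both pawls, and I handed the job in at about 16.4 s. No verdict was reported.

**What I did:** I gripped the gear with its centre close to the middle of the pads and laid it flat in the mouth at about rail x = -70 mm. I then pushed it with closed fingers past the pawls, which took about 4 to 5 N. I pressed it onto the bumper's stop until the measured force reached about 16 N. No printed reading exceeded that, but I only read the force at the end of each move. Then I backed off and lifted clear.

**Last checks:**
- **Pawls:** in the final wrist picture both pawls sit behind the gear at matching angles. Their tips are about 38 mm apart, the same as when they were shut at the start.
- **Release:** the force sensor read about 0.4 N after I lifted off, with nothing touching the fingers.
- **Other parts:** the bystanders visible in the last pictures showed no sign of having moved. I did not measure their positions.

**Disagreements:**
- The gear's first position differed by up to about 8 mm between the cameras. A closer wrist view settled it before I gripped.
- There was a sideways force of 2 to 3 N on the fingers during the last millimetres of the push. I put it down to the teeth, and it went away when I let go.
- In the computed pawl angles, one pawl read 29.2° before the push and 26.6° while pressed home. I think the earlier mask caught part of the pivot, so I relied on the tip spacing instead.

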